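Load the potato lifter and hold it up by its extended handle

ROBOT

A 7-joint arm with a two-finger parallel gripper is mounted at the origin on the work surface. World frame = base frame: x ahead of the robot, y to its left, z up, the work surface at z = 0. Lengths are in m, angles in rad, forces in N, time in s.
With the tool pointing down it reaches from about 0.425 to 0.925 m from the base axis. Payload 6.8 kg.
Tool frame: the origin (TCP) lies midway between the tips of the shut fingers; the grasp point (between the pads) lies r.grip_point_offset behind it (r.grip_point_offset is the distance from the TCP to the grasp point, in m); z points along the fingers, y is the line along which they close (so a half turn about z gives the same grasp; the last joint's range is limited). The gripper opens to 85 mm and grips with 20 to 120 N. Pads are 22 mm wide; open, the fingers measure 114 mm over their backs; the gripper's body (76 mm by 85 mm) begins 54 mm behind the grasp point. The pads swing forward as they close: fully open they stand 13 mm farther back than shut.
Start: joints at [1.001, 0.477, 0.022, 1.555, -0.011, 1.109, -0.083], TCP at [0.301, -0.604, 0.231] pointing down, gripper open.
Joint ranges: [-2.96, 2.96], [-0.34, 2.1], [-1.41, 1.46], [0.24, 2.44], [-1.37, 4.51], [0.17, 1.92], [-2.96, 2.96]. Speed limits (rad/s): [2.39, 2.39, 3.14, 3.14, 3.14, 3.14, 3.14].

INTERFACE

Orientations are given as a rotation vector (axis times angle).
In Python, from bench import r gives the robot as it stands. The module is installed in compiled form; this text tells all that it offers.
- The arm moves only by the shell command python3 -m crank 'ROWS' [FORCE]. ROWS is JSON, a list of rows, each a list of 5 numbers: the shift along the world's x, y, z in units of 200 mm (1.0 is 200 mm), then the turn about the world's z in units of 45 degrees (1.0 is 45 degrees), then the opening, from -1 (shut) to 1 (fully open). In form: [[dx, dy, dz, turn, jaw], ...]. A call has 1 to 8 rows; each row shifts and turns the commanded pose from where the row before left it; what a row does not reach is not made up. A row lasts 1/12 s, in which the tool goes at most 41.7 mm and 7.16 degrees, less where a joint would pass 70% of its speed; a pose out of reach is approached as far as the arm can. A call with a number of a shift or a turn outside -1 to 1 is refused whole. A call with a gripper value outside its range is refused whole. The fingers move at their own pace and stop on an object; FORCE is the grip in N (left out, the last holds). Time passes only in rows, so rows that do not move let the fingers close. It gives the time, the measured TCP pose, the force, the opening and the grip force at its end, in the units of the state.
- r.get_obs(): the state, without advancing time (a new reading comes with each control period).
- r.grab_frame(name): name is "side" or "top" or "wrist"; returns the picture (400x640x3 uint8, blue, green, red); there is no depth.
- r.camera_model(name): a dict with "fx", "fy", "cx", "cy" (pixels), "R" (3x3) and "t" (3): a world point X has camera coordinates R X + t. Camera axes: x right, y down, z forward; pixel columns grow to the right and rows downward; lengths in m; the calibration is good to about 2 mm. The wrist camera is an equidistant fisheye: a pixel r from the principal point sees the ray r / f radians off the axis. A picture is of the moment at which its call begins: read the wrist's pose just before it. camera_model takes no time and is no camera call; for the wrist camera it gives the pose at the moment of the call.
- r.hand_in(): hands the job in; it is judged then, once.
The state is a dict: "clock": time; "joints": joint angles; "qvel": joint speeds; "tau": joint torques, N m; "tcp_pos": TCP position; "orientation": TCP orientation; "contact_force": force on the tool from outside, world axes, zero at the start; "moment": the same for the moment, N m; "grip_width": finger opening in m; "gripper_force": force on a finger pad.
Only numpy, scipy, OpenCV 4.12 (cv2) and the standard library are available. Lean on these libraries where they do the work, as an engineer would, in place of code of your own. Each camera call takes 0.05 s, during which the arm holds its last target. There are 200 camera calls.

TASK

Put the two washed little potatoes from the wooden board into the two empty wells of the steel lifting rack, one potato per well, while the rack stands on the counter with its handle still down. Then grip the black handle knob so that its orange side button is squeezed in, pull the telescoping handle up past its first stop to its second stop (fully out), and lift the loaded rack level by it, about ten centimetres off the counter. The program finishes while still holding it up there, at rest with the handle extended and all three potatoes in their wells; let no potato touch the counter and leave the other things where they are.

Things in the scene. Friction and masses are not known exactly. Their poses are not given: they have to be found in the camera images.
- rack: loose steel rack, 0.45 kg, 180 mm across, any yaw: three ring wells round a post (28 mm square, 72 mm tall) with a telescoping handle. Origin on the post's axis at the underside (z = 0 on the counter), z up. Wells 72 mm from the post's axis, at 90 (a), 210 (b), 330 deg (c) from the rack's +x; ring 27 mm inside, 33 mm outside, rim 24 mm up on 12 mm wide spokes; a potato sits on the rim, sunk 5.6 mm
- well_a (a point): centre of a potato seated in well a (37.4 mm above the rack's underside, 13.4 mm above the rim); well a already holds potato3 at the start
- well_b (a point): centre of a potato seated in well b, the same heights; empty at the start
- well_c (a point): centre of a potato seated in well c, the same heights; empty at the start
- grip (a point): centre of the black handle knob on top of the telescoping tube: 24 mm along the rack's x, 28 mm along its y, 32 mm tall. 90 mm above the rack's underside when pushed in (knob from 74 to 106 mm, just above the post); moves up with the handle. Axes as the rack's. An orange stripe on its top runs from the middle to the button side
- button_face (a point): centre of the outer face of the orange button (10 mm wide, 18 mm tall) on the knob's -x side (rack's axes), at grip height; it stands out 6 mm, so the knob is 30 mm wide across it. Close the fingers along the rack's x, one on the button, one on the plain +x side, to squeeze it flush
- button (a joint): how far the button is squeezed in (along the rack's +x), m: 0 out, 0.006 flush with the knob, 0.0065 at most; springs back; 1.5 N starts it, 4.5 N makes it flush. Out (under about 0.0035), a catch locks the handle at the stop where it stands; flush, the handle slides freely
- handle (a joint): how far the handle is pulled up out of the post, m: 0 pushed in (start), 0.025 first stop, 0.050 second stop, the hard end of travel. The catch has 1.5 mm play. Sliding friction about 1 N, less than the rack's weight: with the button flush, an upward pull first draws the handle out, then lifts the rack
- board: fixed wooden board 75 mm (its x) by 150 mm (its y) by 18 mm thick, any yaw; origin at the centre of its underside. Two round hollows of 27 mm diameter, 14 mm deep, 45 mm from its centre along its +y and -y, each holding a potato sunk 5.6 mm
- potato1: little round yellow potato with brown eyes, a firm ball of 38 mm diameter, about 30 g; origin at its centre (the frame turns as it rolls). Starts in a hollow of the board, centre 31.4 mm above the counter
- potato2: little round yellow potato with brown eyes, a firm ball of 38 mm diameter, about 30 g; origin at its centre (the frame turns as it rolls). Starts in a hollow of the board, centre 31.4 mm above the counter
- potato3: little round yellow potato with brown eyes, a firm ball of 38 mm diameter, about 30 g; origin at its centre (the frame turns as it rolls). Starts in well a of the rack and stays there
- griddle: square black nonstick griddle pan, 250 mm, 32 mm high, with a 150 mm handle on its -y side; origin at the centre of its underside; leave alone
- flattener: round wooden arepa flattener, disc of 110 mm with an upright knob, 70 mm tall in all; origin under its centre; leave alone
- saucers: stack of two ceramic saucers, white below, blue on top, 140 mm across, 17 mm high, one body; origin under its centre; leave alone
- clip: red plastic clothespin-style spring clip lying on its side, 72 mm long along its x, 10 mm high; leave alone
- salt_jar: glass salt jar with a steel cap, 60 mm across, 85 mm tall; origin under its centre; leave alone
Things that resemble listed ones, but are neither listed nor needed, are in the scene too. Several things have the shape of the rack; the one meant has the colours described above.

How it is judged:
By the outcome, as a careful person would: the job done as asked, in the order asked, and still so for the second after the job is handed in, while the arm keeps its last pose, push and grip.
It also fails if it takes over 69 s, if anything falls off the work surface, if the arm or the gripper's body presses on something with over 40 N, if the wrist force passes 120 N, or if a joint passes its speed limit or range.

## Working session

There is one attempt and no reset: what is moved stays moved. The work goes in short steps, Python scripts to look and compute and a shell command to move; the robot and the scene stay as the last step left them, time stands still between calls to the robot, and variables do not carry over. Pictures are saved under pics/ and viewed, at most 10 in all, crops included, and the job is handed in when it is done.

```bash
mkdir -p pics
cat > h.py <<'E'
import numpy as np, cv2
from bench import r
def ray(cam,u,v):
    m=r.camera_model(cam) if isinstance(cam,str) else cam
    R=np.array(m["R"]);t=np.array(m["t"])
    d=np.array([(u-m["cx"])/m["fx"],(v-m["cy"])/m["fy"],1.0])
    return -R.T@t, R.T@d
def onplane(cam,u,v,z):
    o,d=ray(cam,u,v); return o+d*(z-o[2])/d[2]
def proj(cam,X):
    m=r.camera_model(cam); c=np.array(m["R"])@X+np.array(m["t"]); return m["fx"]*c[0]/c[2]+m["cx"],m["fy"]*c[1]/c[2]+m["cy"]
def tri(c1,p1,c2,p2):
    o,d=ray(c1,*p1);q,e=ray(c2,*p2);d=d/np.linalg.norm(d);e=e/np.linalg.norm(e)
    s=np.linalg.lstsq(np.c_[d,-e],q-o,rcond=None)[0]; a=o+d*s[0];b=q+e*s[1]
    return (a+b)/2,np.linalg.norm(a-b)
E
python3 - <<'E'
from h import *
for c in("top","side"):
    f=r.grab_frame(c);cv2.imwrite(f"pics/{c}0.png",f);m=r.camera_model(c);print(c,-np.array(m["R"]).T@np.array(m["t"]),m["fx"])
print(r.get_obs(),r.grip_point_offset)
E
```

```text
top [ 0.24190008 -0.14305425  1.41732299] 507.876429587553
side [0.46404987 0.81895474 0.72513204] 439.39110883725743
{'clock': 0.1, 'joints': array([ 1.00089817,  0.4777627 ,  0.02232769,  1.55632742, -0.01150015,
        1.10930237, -0.08309942]), 'qvel': array([-0.00013015, -0.00247537,  0.00166792, -0.00377341,  0.00013544,
        0.00036805,  0.00062607]), 'tau': array([ 5.97199207e-03, -5.97751665e+01,  1.61435187e+00, -2.81949538e+01,
        1.28787017e-02,  5.00676877e-03,  1.37606773e-05]), 'tcp_pos': array([ 0.30051712, -0.60382553,  0.23040292]), 'orientation': array([-3.05665096e+00, -7.18648966e-01,  7.76318124e-04]), 'contact_force': array([ 0.32596124,  0.1544354 , -0.40708758]), 'moment': array([ 0.0183233 , -0.0303086 ,  0.03412263]), 'gripper_force': 0.0, 'grip_width': 0.08510333507614842} 0.0187
```

View pics/top0.png

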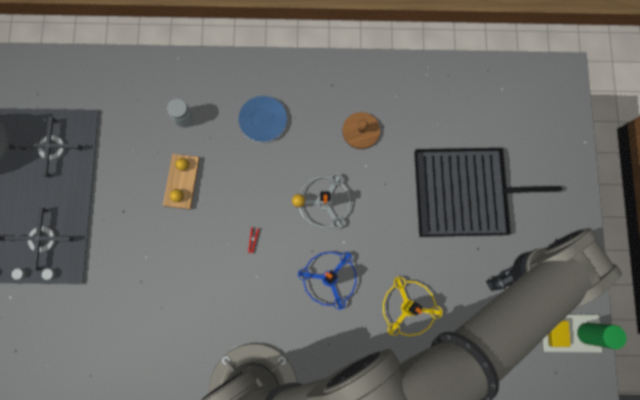

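View pics/side0.png

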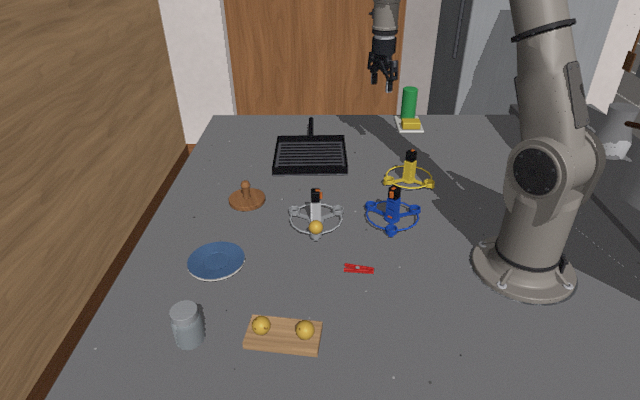

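Candidates for the rack: steel/grey at top (326,200), blue at (330,278), yellow at (411,307). The grey one, with a potato at (299,200), fits "steel". The board with two potatoes is at (181,181). I'll confirm it in an enlarged crop and measure.

Run:
```python
from h import *
t=cv2.imread("pics/top0.png");s=cv2.imread("pics/side0.png")
a=cv2.resize(t[160:245,275:375],None,fx=5,fy=5,interpolation=cv2.INTER_CUBIC)
b=cv2.resize(s[175:255,275:357],None,fx=3.5,fy=3.5,interpolation=cv2.INTER_CUBIC)
o=np.zeros((425,800,3),np.uint8);o[:,:500]=a;o[:b.shape[0],500:500+b.shape[1]]=b;cv2.imwrite("pics/crop.png",o)
def blobs(im,lo,hi,roi,amin=4):
    x0,y0,x1,y1=roi;m=cv2.inRange(cv2.cvtColor(im[y0:y1,x0:x1],cv2.COLOR_BGR2HSV),lo,hi)
    n,l,st,c=cv2.connectedComponentsWithStats(m)
    return [(np.round(c[i]+[x0,y0],2),st[i,4],st[i,:4]+[x0,y0,0,0]) for i in range(1,n) if st[i,4]>=amin]
pot=((18,140,90),(32,255,255))
for nm,im,roi in(("top",t,(160,140,205,215)),("top",t,(285,185,312,215)),("side",s,(240,310,330,360)),("side",s,(300,215,330,240))):
    for b in blobs(im,*pot,roi,10):
        print(nm,b[0],b[1],b[2])
print('orange')
for nm,im,roi in(("top",t,(315,185,340,210)),("side",s,(305,180,330,205))):
    for b in blobs(im,(3,150,120),(17,255,255),roi,2): print(nm,b)
```

```text
top [181.52 163.9 ] 145 [175 158  14  13]
top [175.95 195.17] 145 [169 189  15  13]
top [297.81 200.05] 111 [292 195  12  11]
side [260.56 324.93] 252 [252 316  19  19]
side [304.41 329.37] 262 [296 320  18  20]
side [315.13 226.79] 126 [309 221  13  13]
orange
top (array([324.88, 198.29]), np.int32(24), array([323, 195,   4,   8]))
side (array([317.29, 189.57]), np.int32(7), array([316, 189,   4,   2]))
side (array([320.5, 195. ]), np.int32(14), array([320, 192,   2,   7]))
```

View pics/crop.png

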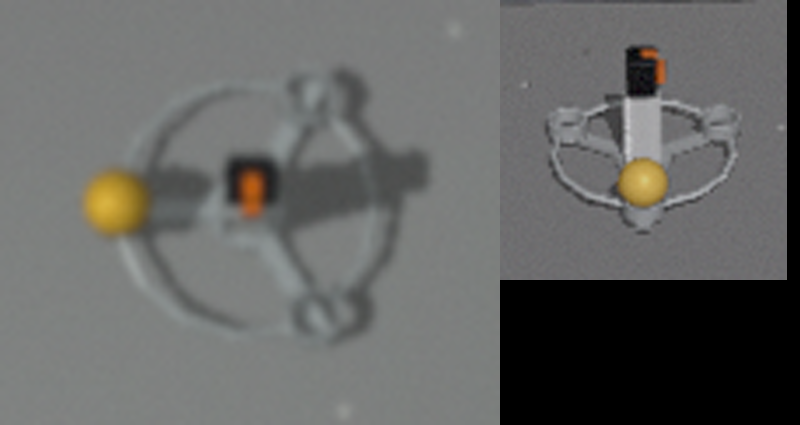

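The crop confirms the steel rack: black knob, with its orange stripe pointing to world −x (image down). Potato3 is in the +y well. The empty wells are at top pixels about (338.6,179.4) (c) and (339.6,222.4) (b).

Run:
```python
from h import *
T={}
for n,a,b in(("p1",(181.5,163.9),(260.6,324.9)),("p2",(175.95,195.2),(304.4,329.4)),("p3",(297.9,200.3),(315.1,226.9)),
  ("c",(338.6,179.4),(294.4,210.7)),("b",(339.6,222.4),(337.9,209.9)),("knob/stripe top",(324.9,198.5),(317.3,189.6))):
    X,e=tri("top",a,"side",b);T[n]=X;print(n,X.round(4),"gap",round(e,4))
P3=onplane("top",297.9,200.3,.0374);c=onplane("top",338.6,179.4,.024);b=onplane("top",339.6,222.4,.024)
print(P3,c,b);ctr=(P3+b+c)/3
print("centre",ctr, [np.linalg.norm((p-ctr)[:2]) for p in(P3,b,c)],[np.degrees(np.arctan2(*(p-ctr)[1::-1]))-k for p,k in((P3,90),(b,210),(c,330))])
# knob mask dark + orange
t=cv2.imread("pics/top0.png");roi=t[185:215,315:340];hsv=cv2.cvtColor(roi,cv2.COLOR_BGR2HSV)
m=cv2.inRange(roi,(0,0,0),(48,48,48))|cv2.inRange(hsv,(3,150,90),(17,255,255))
n,l,st,cc=cv2.connectedComponentsWithStats(m);i=1+st[1:,4].argmax();u=cc[i]+[315,185];print("knob px",u,st[i],onplane("top",*u,.106))
q=cv2.minAreaRect(np.argwhere(l==i)[:,::-1].astype(np.float32));print(q)
# board
for p in (t,):
    h=cv2.cvtColor(p[145:220,155:210],cv2.COLOR_BGR2HSV);m=cv2.inRange(h,(8,60,90),(32,255,255))
    q=cv2.minAreaRect(cv2.findNonZero(m));print(q)
print([onplane("top",*p,.0314) for p in((181.5,163.9),(175.95,195.2))])
```

```text
p1 [0.6037 0.2152 0.0283] gap 0.0023
p2 [0.5141 0.2253 0.0284] gap 0.0025
p3 [ 0.5033 -0.113   0.0324] gap 0.0029
c [ 0.5688 -0.2274  0.0056] gap 0.0001
b [ 0.4439 -0.2301  0.0076] gap 0.0019
knob/stripe top [ 0.4972 -0.1857  0.1028] gap 0.0058
[ 0.5008508  -0.11299586  0.0374    ] [ 0.56461546 -0.22629058  0.024     ] [ 0.44243501 -0.22919679  0.024     ]
centre [ 0.50263376 -0.18949441  0.02846667] [np.float64(0.07651932382932614), np.float64(0.07211219352167086), np.float64(0.07208113033579772)] [np.float64(1.3351524647689814), np.float64(-356.5942819000336), np.float64(-360.69598497510896)]
knob px [324.88888889 196.46031746] [ 6  7  9 11 63] [ 0.49911945 -0.18532107  0.106     ]
((10.0, 12.0), (10.0, 8.0), 90.0)
((25.794191360473633, 36.05253219604492), (28.161659240722656, 54.67088317871094), 10.12467098236084)
[array([0.60169519, 0.21437223, 0.0314    ]), array([0.5122481 , 0.22462269, 0.0314    ])]
```

```bash
python3 -m crank '[[0.057,0.145,0.018,0.101,1],[0.057,0.145,0.018,0.101,1],[0.057,0.145,0.018,0.101,1],[0.057,0.145,0.018,0.101,1],[0.057,0.145,0.018,0.101,1],[0.057,0.145,0.018,0.101,1],[0.057,0.145,0.018,0.101,1],[0.057,0.145,0.018,0.101,1]]' 40
python3 -m crank '[[0.057,0.145,0.018,0.101,1],[0.057,0.145,0.018,0.101,1],[0.057,0.145,0.018,0.101,1],[0.057,0.145,0.018,0.101,1],[0.057,0.145,0.018,0.101,1],[0.057,0.145,0.018,0.101,1],[0,0,0,0,1],[0,0,0,0,1]]'
python3 - <<'E'
from h import *
m=r.camera_model("wrist");print(m,-np.array(m["R"]).T@np.array(m["t"]));f=r.grab_frame("wrist");cv2.imwrite("pics/w1.png",f);np.save("w1.npy",m,allow_pickle=True)
o=r.get_obs();print(o["tcp_pos"],o["orientation"],o["joints"])
E
```

```text
clock: 0.77
tcp_pos: [0.392, -0.3707, 0.26]
orientation: [-2.678, -1.642, 0.001]
contact_force: [0.9, -0.0, -0.5]
grip_width: 0.0856
gripper_force: 0.0
clock: 1.43
tcp_pos: [0.4609, -0.1964, 0.2818]
orientation: [-2.215, -2.227, -0.0]
contact_force: [-0.6, -1.0, -0.4]
grip_width: 0.0854
gripper_force: 0.0
{'fx': 309.70691628693146, 'fy': 309.70691628693146, 'cx': 318.9831334533468, 'cy': 201.56162059454306, 'R': array([[ 9.99988338e-01,  4.82190909e-03, -2.71980531e-04],
       [ 4.69031326e-03, -9.56186463e-01,  2.92720768e-01],
       [ 1.15140883e-03, -2.92718630e-01, -9.56197928e-01]]), 't': array([-0.45959194, -0.24445267,  0.3691209 ])} [ 0.46030813 -0.12347766  0.42438401]
[ 0.46016319 -0.19816221  0.28147614] [-2.21905122e+00 -2.22341538e+00  8.37743900e-04] [ 0.62288161  0.16620223 -0.38159839  1.88015323  0.06923474  1.10847976
  0.21706728]
```

View pics/w1.png

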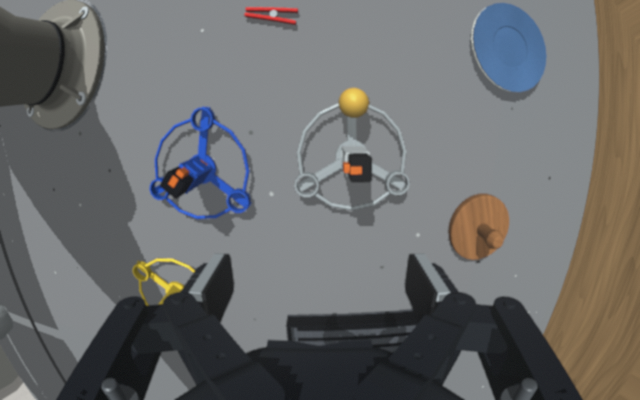

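Wrist view: the steel rack's wells are at (307,185) (b) and (398,183) (c), potato3 at (353,102), and the knob at (360,167) with its stripe to the left (−x).

```bash
cat >> h.py <<'E'
def wray(m,u,v):
    R=np.array(m["R"]);t=np.array(m["t"]);x=(u-m["cx"])/m["fx"];y=(v-m["cy"])/m["fy"];a=np.hypot(x,y)
    d=np.array([x/a*np.sin(a),y/a*np.sin(a),np.cos(a)]) if a>0 else np.array([0,0,1.])
    return -R.T@t,R.T@d
def wplane(m,u,v,z):
    o,d=wray(m,u,v);return o+d*(z-o[2])/d[2]
def isect(rays):
    A=0;b=0
    for o,d in rays:
        d=d/np.linalg.norm(d);M=np.eye(3)-np.outer(d,d);A=A+M;b=b+M@o
    return np.linalg.solve(A,b)
def pots(f,amin=60):
    m=cv2.inRange(cv2.cvtColor(f,cv2.COLOR_BGR2HSV),(15,110,70),(32,255,255));out=[]
    for c in cv2.findContours(m,cv2.RETR_EXTERNAL,cv2.CHAIN_APPROX_NONE)[0]:
        if cv2.contourArea(c)>amin: out.append(cv2.minEnclosingCircle(cv2.convexHull(c))); 
    return out
def wells(f,roi):
    x0,y0,x1,y1=roi;g=cv2.cvtColor(f[y0:y1,x0:x1],cv2.COLOR_BGR2HSV)
    v=g[:,:,2].astype(int);m=((v>120)&(g[:,:,1]<60)).astype(np.uint8)
    cs,h=cv2.findContours(m,cv2.RETR_CCOMP,cv2.CHAIN_APPROX_NONE)
    return [(np.mean(c[:,0],0)+[x0,y0],cv2.contourArea(c)) for c,k in zip(cs,h[0]) if k[3]>=0 and 20<cv2.contourArea(c)<900]
def knob(f,roi):
    x0,y0,x1,y1=roi;im=f[y0:y1,x0:x1];h=cv2.cvtColor(im,cv2.COLOR_BGR2HSV)
    m=cv2.inRange(im,(0,0,0),(45,45,45))|cv2.inRange(h,(3,150,90),(17,255,255))
    n,l,st,cc=cv2.connectedComponentsWithStats(m);i=1+st[1:,4].argmax();return cc[i]+[x0,y0],st[i]+[x0,y0,0,0,0]
E
python3 - <<'E'
from h import *
f=cv2.imread("pics/w1.png");m=np.load("w1.npy",allow_pickle=True).item()
for (c,rad) in pots(f): print("pot",c,rad,wplane(m,*c,.0374))
for c,a in wells(f,(290,90,420,215)): print("well",c,a,wplane(m,*c,.024))
k,s=knob(f,(335,145,382,190));print("knob",k,s,wplane(m,*k,.1))
for y in (180,185):print(cv2.cvtColor(f,cv2.COLOR_BGR2HSV)[y,290:325,2])
E
```

```text
pot (163.0353240966797, 277.9484558105469) 31.96866798400879 [ 0.21205145 -0.37089374  0.0374    ]
pot (353.4779968261719, 101.94654083251953) 14.552934646606445 [ 0.50269601 -0.11325567  0.0374    ]
well [309.45454545 188.75757576] 61.5 [ 0.4479712  -0.22821529  0.024     ]
well [393.16666667 186.875     ] 41.0 [ 0.56152616 -0.22467385  0.024     ]
well [301.65789474 181.68421053] 67.0 [ 0.43762991 -0.21852977  0.024     ]
well [401.43902439 179.3902439 ] 81.5 [ 0.57250659 -0.21403967  0.024     ]
knob [352.23030303 169.08484848] [344 163  18  12 165] [ 0.49606631 -0.18629672  0.1       ]
[141 141 139 140 145 156 164 160 148 131 112 102 103 109 115 118 121 122
 123 124 124 122 122 126 138 153 157 149 153 154 140 119 104  98  98]
[140 141 141 147 157 161 141 117 116 121 127 141 161 177 180 182 181 180
 177 172 163 148 131 116 108 112 134 153 139 115 114 124 131 137 140]
```

```bash
python3 -m crank '[[0.05,0.16,-0.04,0,1],[0.05,0.16,-0.04,0,1],[0.05,0.16,-0.04,0,1],[0.05,0.16,-0.04,0,1],[0,0,0,0,1],[0,0,0,0,1]]'
python3 - <<'E'
from h import *
m=r.camera_model("wrist");f=r.grab_frame("wrist");cv2.imwrite("pics/w2.png",f);np.save("w2.npy",m,allow_pickle=True)
E
python3 -m crank '[[0.06,0.17,0,0,1],[0.06,0.17,0,0,1],[0.06,0.17,0,0,1],[0.06,0.17,0,0,1],[0.06,0.17,0,0,1],[0.06,0.17,0,0,1],[0,0,0,0,1],[0,0,0,0,1]]'
python3 - <<'E'
from h import *
m=r.camera_model("wrist");f=r.grab_frame("wrist");cv2.imwrite("pics/w3.png",f);np.save("w3.npy",m,allow_pickle=True)
g=cv2.imread("pics/w2.png");cv2.imwrite("pics/w23.png",np.vstack([g[:300],f[:300]]))
m2=np.load("w2.npy",allow_pickle=True).item();m1=np.load("w1.npy",allow_pickle=True).item()
for n,ff,mm in((2,g,m2),(3,f,m)):
    for c,rad in pots(ff): print(n,c,rad,wplane(mm,*c,.0374),wplane(mm,*c,.0314))
E
```

```text
clock: 1.98
tcp_pos: [0.5001, -0.0699, 0.2489]
orientation: [-2.217, -2.224, 0.001]
contact_force: [0.4, -0.8, -0.5]
grip_width: 0.0855
gripper_force: 0.0
clock: 2.7
tcp_pos: [0.5729, 0.1336, 0.2494]
orientation: [-2.219, -2.223, 0.0]
contact_force: [-0.3, -1.4, 0.2]
grip_width: 0.0852
gripper_force: 0.0
2 (174.8986053466797, 369.3081359863281) 22.395675659179688 [ 0.23800177 -0.42519649  0.0374    ] [ 0.23356419 -0.43245334  0.0314    ]
2 (321.7341003417969, 207.83587646484375) 15.311324119567871 [ 0.5027068  -0.11315027  0.0374    ] [ 0.50275448 -0.11511969  0.0314    ]
3 (272.3381652832031, 335.6203308105469) 11.902234077453613 [ 0.50263604 -0.11301735  0.0374    ] [ 0.50145156 -0.11842429  0.0314    ]
3 (345.1129150390625, 103.94355010986328) 17.383819580078125 [0.60186589 0.21325108 0.0374    ] [0.60236022 0.21336409 0.0314    ]
3 (267.6063537597656, 95.44977569580078) 17.218563079833984 [0.5140905  0.22371897 0.0374    ] [0.51309981 0.22400908 0.0314    ]
```

View pics/w23.png

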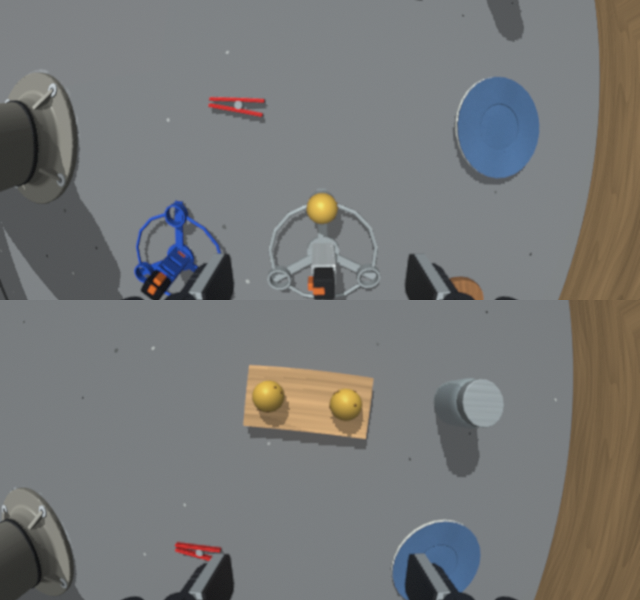

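Upper half (w2): wells b (279,279), c (368,277), potato3 (322,208). Lower half (w3): the board's potatoes are at (345,104) and (268,95).

Run:
```python
from h import *
M={i:np.load(f"w{i}.npy",allow_pickle=True).item() for i in(1,2,3)}
R={}
for n,L in dict(b=((1,307,185),(2,279,279)),c=((1,398,183.3),(2,368.5,277)),p3=((1,353.5,101.9),(2,321.7,207.8),(3,272.3,335.6))).items():
    print(n,isect([wray(M[i],u,v) for i,u,v in L]).round(4)); 
    for i,u,v in L: 
        if n!='p3': print("  z=.024",wplane(M[i],u,v,.024).round(4))
for n,w,t,s in(("p1",(345.1,103.9),(181.5,163.9),(260.6,324.9)),("p2",(267.6,95.4),(175.95,195.2),(304.4,329.4))):
    print(n,isect([wray(M[3],*w),ray("top",*t),ray("side",*s)]).round(4))
P3=np.array([.5027,-.1132]);b=np.mean([wplane(M[1],307,185,.024)[:2],wplane(M[2],279,279,.024)[:2]],0);c=np.mean([wplane(M[1],398,183.3,.024)[:2],wplane(M[2],368.5,277,.024)[:2]],0)
# rigid fit
Z=[.072*np.exp(1j*np.radians(k)) for k in(90,210,330)];W=[complex(*p) for p in(P3,b,c)]
mw=np.mean(W);rot=sum((w-mw)*np.conj(z) for w,z in zip(W,Z));rot/=abs(rot)
print("centre",mw,"yaw",np.degrees(np.angle(rot)),[mw+rot*z for z in Z],W)
o=r.get_obs();print(o["tcp_pos"],o["orientation"])
```

```text
b [ 0.4442 -0.2237  0.0207]
  z=.024 [ 0.4447 -0.2231  0.024 ]
  z=.024 [ 0.4443 -0.2216  0.024 ]
c [ 0.5688 -0.2204  0.0205]
  z=.024 [ 0.568  -0.2196  0.024 ]
  z=.024 [ 0.5681 -0.2182  0.024 ]
p3 [ 0.5027 -0.1132  0.0372]
p1 [0.6034 0.2145 0.028 ]
p2 [0.5136 0.2249 0.0287]
centre (0.5050846446822608-0.18481285458539368j) yaw 1.7458955464014223 [np.complex128(0.5028910271396507-0.11284627871800403j), np.complex128(0.4438565705290263-0.22269587103717606j), np.complex128(0.5685063363781053-0.218896414001001j)] [(0.5027-0.1132j), (0.4445027967773508-0.22232745242155805j), (0.5680511372694317-0.21891111133462304j)]
[0.57283083 0.13158904 0.24932911] [ 2.22187324e+00  2.22028370e+00 -1.95840821e-03]
```

```bash
python3 -m crank '[[0.037,0.1025,-0.12,0,1],[0.037,0.1025,-0.12,0,1],[0.037,0.1025,-0.12,0,1],[0.037,0.1025,-0.12,0,1],[0,0,-0.12,0,1],[0,0,-0.12,0,1],[0,0,-0.12,0,1],[0,0,0,0,1]]'; python3 -c "
from h import *;o=r.get_obs();print(o['tcp_pos'],o['orientation'])"
```

```text
clock: 3.42
tcp_pos: [0.5998, 0.2101, 0.0767]
orientation: [-2.223, -2.218, 0.014]
contact_force: [-1.8, -0.7, -0.3]
grip_width: 0.0855
gripper_force: 0.0
[0.59977442 0.21011946 0.0767257 ] [-2.2232656  -2.2177582   0.01427075]
```

```bash
python3 -m crank '[[0.006,0.008,-0.08,0,1],[0.006,0.008,-0.08,0,1],[0,0,-0.05,0,1],[0,0,0,0,1],[0,0,0,0,1],[0,0,0,0,1]]'; python3 -c "
from h import *;o=r.get_obs();print(o['tcp_pos'],o['orientation'])"
```

```text
clock: 3.92
tcp_pos: [0.6048, 0.2191, 0.0404]
orientation: [2.219, 2.223, 0.002]
contact_force: [-0.0, 0.5, 0.4]
grip_width: 0.0858
gripper_force: 0.0
[0.6048349 0.2191493 0.0403987] [2.21940646e+00 2.22291577e+00 1.58090724e-03]
```

```bash
python3 -m crank '[[-0.012,-0.028,-0.06,0,1],[0,0,-0.06,0,1],[0,0,0,0,1],[0,0,0,0,1]]'; python3 -m crank '[[0,0,0,0,-0.2],[0,0,0,0,-0.5],[0,0,0,0,-0.5],[0,0,0,0,-0.5],[0,0,0,0,-0.5],[0,0,0,0,-0.5]]' 25
```

```text
clock: 4.25
tcp_pos: [0.6011, 0.2126, 0.0145]
orientation: [-2.219, -2.222, 0.003]
contact_force: [0.9, -0.4, 0.6]
grip_width: 0.0854
gripper_force: 0.0
clock: 4.75
tcp_pos: [0.6031, 0.214, 0.0172]
orientation: [2.219, 2.222, 0.004]
contact_force: [-0.7, 0.1, 6.3]
grip_width: 0.0366
gripper_force: 27.4
```

```bash
python3 -m crank '[[0,0,0.05,0,-0.5],[0,0,0.1,0,-0.5],[0,0,0.15,0,-0.5],[0,0,0.15,0,-0.5],[0,0,0.15,0,-0.5],[0,0,0,0,-0.5],[0,0,0,0,-0.5],[0,0,0,0,-0.5]]' 25
python3 - <<'E'
from h import *
o=r.get_obs();print(o["tcp_pos"])
m=r.camera_model("wrist");f=r.grab_frame("wrist");s=r.grab_frame("side")
cv2.imwrite("pics/w4.png",np.hstack([f[200:400,200:440],cv2.resize(s[200:380,200:360],(240,200))]))
for c,rad in pots(f): print(c,rad,wplane(m,*c,.0314))
E
```

```text
clock: 5.42
tcp_pos: [0.6017, 0.213, 0.1358]
orientation: [2.22, 2.223, -0.0]
contact_force: [-1.0, -0.6, -0.2]
grip_width: 0.0363
gripper_force: 25.2
[0.60167469 0.21296695 0.13583205]
(319.0097961425781, 268.8960876464844) 40.900882720947266 [0.6014053  0.14622458 0.0314    ]
(217.15707397460938, 186.9654541015625) 24.295082092285156 [0.51438988 0.22319567 0.0314    ]
```

View pics/w4.png

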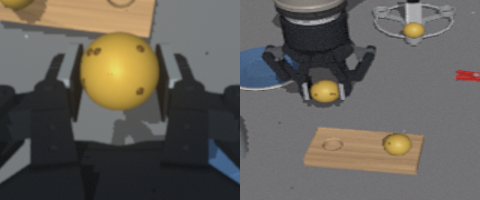

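```bash
python3 - <<'E'
from h import *
m=r.camera_model("wrist");o,d=wray(m,319.0,268.9);p=o+d*.019/np.sin(40.9/m["fx"]);print(p,p-r.get_obs()["tcp_pos"])
E
python3 -m crank '[[-0.012,-0.08,0.05,0,-0.5],[-0.012,-0.155,0.05,0,-0.5],[-0.012,-0.155,0,0,-0.5],[-0.012,-0.155,0,0,-0.5],[-0.012,-0.155,0,0,-0.5],[-0.012,-0.155,0,0,-0.5],[-0.012,-0.155,0,0,-0.5],[-0.012,-0.155,0,0,-0.5]]'
python3 -m crank '[[-0.012,-0.155,0,0,-0.5],[-0.012,-0.155,0,0,-0.5],[-0.012,-0.155,0,0,-0.5],[-0.012,-0.155,0,0,-0.5],[-0.012,-0.155,0,0,-0.5],[-0.012,-0.155,0,0,-0.5],[0,-0.075,0,0,-0.5],[0,0,0,0,-0.5]]'
python3 -m crank '[[0,0,0,0,-0.5],[0,0,0,0,-0.5],[0,0,0,0,-0.5],[0,0,0,0,-0.5]]'
python3 -c "
from h import *;o=r.get_obs();print(o['tcp_pos'],o['orientation'])"
```

```text
[0.60083667 0.21471658 0.15153972] [-0.00025436  0.00198793  0.01699568]
clock: 6.18
tcp_pos: [0.5816, -0.0213, 0.1545]
orientation: [-2.218, -2.222, 0.003]
contact_force: [-0.9, 0.2, -0.1]
grip_width: 0.0364
gripper_force: 25.2
clock: 6.85
tcp_pos: [0.5668, -0.2258, 0.1543]
orientation: [-2.227, -2.215, 0.004]
contact_force: [0.7, -0.6, -0.6]
grip_width: 0.0364
gripper_force: 25.2
clock: 7.18
tcp_pos: [0.5687, -0.2187, 0.1557]
orientation: [-2.216, -2.226, -0.001]
contact_force: [0.1, -0.5, 0.6]
grip_width: 0.0367
gripper_force: 25.2
[ 0.56873669 -0.21869947  0.15566524] [-2.21625758e+00 -2.22586601e+00 -8.39767283e-04]
```

```bash
python3 -m crank '[[0,-0.009,-0.12,0,-0.5],[0,0,-0.15,0,-0.5],[0,0,-0.15,0,-0.5],[0,0,-0.12,0,-0.5],[0,0,-0.04,0,-0.5],[0,0,0,0,-0.5],[0,0,0,0,-0.5],[0,0,0,0,-0.5]]'
python3 -c "
from h import *;o=r.get_obs();print(o['tcp_pos'],o['orientation'])"
```

```text
clock: 7.85
tcp_pos: [0.5698, -0.2225, 0.0415]
orientation: [2.217, 2.222, 0.002]
contact_force: [-0.1, 0.2, 0.4]
grip_width: 0.0368
gripper_force: 25.2
[ 0.56984954 -0.22246003  0.04149854] [2.21749873 2.22186756 0.00230915]
```

```bash
python3 -m crank '[[-0.002,0.004,-0.05,0,-0.5],[0,0,-0.04,0,-0.5],[0,0,-0.005,0,-0.5],[0,0,0,0,-0.5],[0,0,0,0,-0.5]]'
python3 -m crank '[[0,0,0,0,-0.5]]'
```

```text
clock: 8.27
tcp_pos: [0.5686, -0.2208, 0.021]
orientation: [2.219, 2.224, 0.002]
contact_force: [0.2, 2.8, 4.0]
grip_width: 0.0365
gripper_force: 26.2
clock: 8.35
tcp_pos: [0.5685, -0.2209, 0.021]
orientation: [2.219, 2.224, 0.002]
contact_force: [-0.1, 3.2, 4.1]
grip_width: 0.0363
gripper_force: 26.2
```

```bash
python3 -m crank '[[0,0.005,0,0,-0.5],[0,0,0,0,-0.15],[0,0,0,0,-0.0],[0,0,0,0,0.15],[0,0,0,0,0.3],[0,0,0,0,0.3],[0,0,0,0,0.3]]'
python3 -m crank '[[0,0,0.05,0,0.3],[0,0,0.1,0,0.3],[0,0,0.15,0,0.3],[0,0,0.15,0,0.3],[0,0,0.15,0,0.3],[0,0,0.1,0,0.3],[0,0,0,0,0.3],[0,0,0,0,0.3]]'
python3 - <<'E'
from h import *
o=r.get_obs();print(o["tcp_pos"])
m=r.camera_model("wrist");f=r.grab_frame("wrist")
cv2.imwrite("pics/w5.png",f)
for c,rad in pots(f): print(c,rad,wplane(m,*c,.0374))
for n in("top","side"):
  g=r.grab_frame(n);cv2.imwrite(f"pics/{n}5.png",g)
  for c,rad in pots(g): print(n,c,rad)
E
```

```text
clock: 8.93
tcp_pos: [0.5677, -0.221, 0.0205]
orientation: [-2.22, -2.223, 0.001]
contact_force: [0.7, 0.9, -0.4]
grip_width: 0.0553
gripper_force: 0.0
clock: 9.6
tcp_pos: [0.5688, -0.221, 0.1626]
orientation: [2.218, 2.221, 0.002]
contact_force: [-0.1, 0.1, -0.4]
grip_width: 0.0553
gripper_force: 0.0
[ 0.56876475 -0.22101264  0.16264161]
(79.67664337158203, 310.77783203125) 46.48403549194336 [ 0.23101009 -0.39159659  0.0374    ]
(318.1363525390625, 190.06817626953125) 20.5167236328125 [ 0.56799673 -0.21945868  0.0374    ]
(242.367919921875, 71.63207244873047) 21.063499450683594 [ 0.5026258  -0.11305068  0.0374    ]
top (558.5, 333.5) 16.324926376342773
top (408.7886047363281, 307.5003662109375) 33.07305908203125
top (298.0, 200.0) 6.403224468231201
top (181.0, 181.0) 28.0179500579834
top (319.5, 7.5) 319.5881042480469
side (304.5, 329.5) 10.12432861328125
side (315.0714416503906, 226.5) 7.089196681976318
side (293.4148864746094, 204.44680786132812) 6.600345134735107
side (408.5, 182.5) 25.544178009033203
side (410.0, 123.5) 10.062405586242676
```

```bash
python3 -m crank '[[-0.018,0.07,0,0,1],[-0.018,0.16,0,0,1],[-0.018,0.16,0,0,1],[-0.018,0.16,0,0,1],[-0.018,0.16,0,0,1],[-0.018,0.16,0,0,1],[-0.018,0.16,0,0,1],[-0.018,0.16,0,0,1]]'
python3 -m crank '[[-0.018,0.16,0,0,1],[-0.018,0.16,0,0,1],[-0.018,0.16,0,0,1],[-0.018,0.16,0,0,1],[-0.018,0.16,0,0,1],[-0.018,0.16,-0.05,0,1],[-0.02,0.07,-0.1,0,1],[0,0,-0.1,0,1]]'
python3 -m crank '[[0,0,-0.1,0,1],[0,0,-0.1,0,1],[0,0,-0.1,0,1],[0,0,0,0,1],[0,0,0,0,1],[0,0,0,0,1]]'
python3 -c "
from h import *;o=r.get_obs();print(o['tcp_pos'],o['orientation'])"
```

```text
clock: 10.42
tcp_pos: [0.5375, 0.0198, 0.1598]
orientation: [-2.218, -2.223, 0.002]
contact_force: [0.5, 0.8, -0.7]
grip_width: 0.0857
gripper_force: 0.0
clock: 11.08
tcp_pos: [0.5109, 0.2297, 0.1104]
orientation: [-2.209, -2.23, -0.004]
contact_force: [-0.0, -0.1, -0.9]
grip_width: 0.0857
gripper_force: 0.0
clock: 11.58
tcp_pos: [0.5133, 0.224, 0.0513]
orientation: [-2.219, -2.224, -0.001]
contact_force: [0.2, 0.4, 0.1]
grip_width: 0.0856
gripper_force: 0.0
[0.51328309 0.22399697 0.0512743 ] [-2.21881647e+00 -2.22351558e+00 -5.28172206e-04]
```

```bash
python3 -m crank '[[0,0,-0.08,0,1],[0,0,-0.08,0,1],[0,0,-0.012,0,1],[0,0,0,0,1],[0,0,0,0,1]]'; python3 -m crank '[[0,0,0,0,-0.2],[0,0,0,0,-0.5],[0,0,0,0,-0.5],[0,0,0,0,-0.5],[0,0,0,0,-0.5],[0,0,0,0,-0.5]]' 25
python3 -m crank '[[0,0,0.05,0,-0.5],[0,0,0.1,0,-0.5],[0,0,0.15,0,-0.5],[0,0,0.15,0,-0.5],[0,0,0.15,0,-0.5],[0,0,0.1,0,-0.5],[0,0,0,0,-0.5],[0,0,0,0,-0.5]]'
python3 - <<'E'
from h import *
m=r.camera_model("wrist");T=r.get_obs()["tcp_pos"];f=r.grab_frame("wrist");print(T)
for c,rad in pots(f):
    o,d=wray(m,*c);p=o+d*.019/np.sin(rad/m["fx"]);print(c,rad,p-T)
E
```

```text
clock: 12.0
tcp_pos: [0.5141, 0.2238, 0.0175]
orientation: [2.219, 2.223, 0.002]
contact_force: [-0.3, 0.3, -0.3]
grip_width: 0.0854
gripper_force: 0.0
clock: 12.5
tcp_pos: [0.5139, 0.2235, 0.0171]
orientation: [2.219, 2.223, 0.001]
contact_force: [-0.9, -0.5, 6.5]
grip_width: 0.0363
gripper_force: 27.1
clock: 13.17
tcp_pos: [0.5142, 0.2236, 0.158]
orientation: [2.219, 2.222, 0.004]
contact_force: [-0.3, -0.2, -0.9]
grip_width: 0.0362
gripper_force: 25.1
[0.51422755 0.2235693  0.15797306]
(318.9178771972656, 269.29296875) 40.522369384765625 [-0.00037597  0.00114096  0.01593055]
```

```bash
python3 -m crank '[[-0.0234,-0.075,0,0,-0.5],[-0.0234,-0.16,0,0,-0.5],[-0.0234,-0.16,0,0,-0.5],[-0.0234,-0.16,0,0,-0.5],[-0.0234,-0.16,0,0,-0.5],[-0.0234,-0.16,0,0,-0.5],[-0.0234,-0.16,0,0,-0.5],[-0.0234,-0.16,0,0,-0.5]]'
python3 -m crank '[[-0.0234,-0.16,0,0,-0.5],[-0.0234,-0.16,0,0,-0.5],[-0.0234,-0.16,0,0,-0.5],[-0.0234,-0.16,0,0,-0.5],[-0.0234,-0.16,0,0,-0.5],[-0.0234,-0.16,0,0,-0.5],[-0.0234,-0.08,0,0,-0.5],[0,0,0,0,-0.5]]'
python3 -m crank '[[0,0,-0.05,0,-0.5],[0,0,-0.1,0,-0.5],[0,0,-0.15,0,-0.5],[0,0,-0.15,0,-0.5],[0,0,-0.1,0,-0.5],[0,0,-0.02,0,-0.5],[0,0,0,0,-0.5],[0,0,0,0,-0.5]]'
python3 -c "
from h import *;o=r.get_obs();print(o['tcp_pos'],o['orientation'])"
```

```text
clock: 13.88
tcp_pos: [0.4745, -0.0173, 0.155]
orientation: [-2.218, -2.222, 0.003]
contact_force: [0.2, 0.3, -0.5]
grip_width: 0.0368
gripper_force: 25.1
clock: 14.55
tcp_pos: [0.4406, -0.228, 0.1547]
orientation: [-2.226, -2.214, 0.004]
contact_force: [0.2, -0.0, -0.0]
grip_width: 0.0363
gripper_force: 25.1
clock: 15.22
tcp_pos: [0.4438, -0.2226, 0.0425]
orientation: [-2.217, -2.225, -0.001]
contact_force: [0.5, 0.1, 0.2]
grip_width: 0.0367
gripper_force: 25.2
[ 0.44383748 -0.22257967  0.04245026] [-2.21744035e+00 -2.22466510e+00 -7.99456140e-04]
```

```bash
python3 -m crank '[[0.001,-0.003,-0.05,0,-0.5],[0,0,-0.04,0,-0.5],[0,0,-0.014,0,-0.5],[0,0,0,0,-0.5],[0,0,0,0,-0.5],[0,0,0,0,-0.5]]'
```

```text
clock: 15.72
tcp_pos: [0.4441, -0.2242, 0.022]
orientation: [2.219, 2.223, 0.001]
contact_force: [0.1, 1.3, 4.9]
grip_width: 0.0364
gripper_force: 25.5
```

```bash
python3 -m crank '[[0,0.003,0,0,-0.5],[0,0,0,0,-0.15],[0,0,0,0,-0.0],[0,0,0,0,0.15],[0,0,0,0,0.3],[0,0,0,0,0.3],[0,0,0,0,0.3]]'
python3 -m crank '[[0,0,0.05,0,0.3],[0,0,0.1,0,0.3],[0,0,0.15,0,0.3],[0,0,0.15,0,0.3],[0,0,0.15,0,0.3],[0,0,0.15,0,0.3],[0,0,0,0,0.3],[0,0,0,0,0.3]]'
python3 -m crank '[[0.05,0.13,0.05,0,0.3],[0.05,0.13,0.05,0,0.3],[0.05,0.13,0.05,0,0.3],[0.05,0.13,0.05,0,0.3],[0.05,0.07,0.05,0,0.3],[0,0,0,0,0.3],[0,0,0,0,0.3],[0,0,0,0,0.3]]'
python3 - <<'E'
from h import *
o=r.get_obs();print(o["tcp_pos"])
m=r.camera_model("wrist");f=r.grab_frame("wrist")
cv2.imwrite("pics/w6.png",f);np.save("w6.npy",m,allow_pickle=True)
for c,rad in pots(f): print(c,rad,wplane(m,*c,.0374))
E
```

```text
clock: 16.3
tcp_pos: [0.4434, -0.2237, 0.0213]
orientation: [-2.22, -2.223, 0.0]
contact_force: [-0.3, -0.5, 0.2]
grip_width: 0.0556
gripper_force: 0.0
clock: 16.97
tcp_pos: [0.4446, -0.2242, 0.1738]
orientation: [2.217, 2.22, 0.002]
contact_force: [0.0, -0.2, -0.6]
grip_width: 0.0555
gripper_force: 0.0
clock: 17.63
tcp_pos: [0.4923, -0.1066, 0.2202]
orientation: [-2.219, -2.221, 0.003]
contact_force: [-0.5, -0.7, -0.8]
grip_width: 0.0554
gripper_force: 0.0
[ 0.49227991 -0.10661049  0.2202319 ]
(187.0, 364.0) 22.203702926635742 [ 0.27844353 -0.40776478  0.0374    ]
(373.0, 269.5) 10.547611236572266 [ 0.55688649 -0.21929453  0.0374    ]
(279.0291748046875, 272.98291015625) 15.26521110534668 [ 0.44295284 -0.22399373  0.0374    ]
(329.3756103515625, 184.035888671875) 16.879323959350586 [ 0.5026564  -0.11344248  0.0374    ]
```

View pics/w6.png

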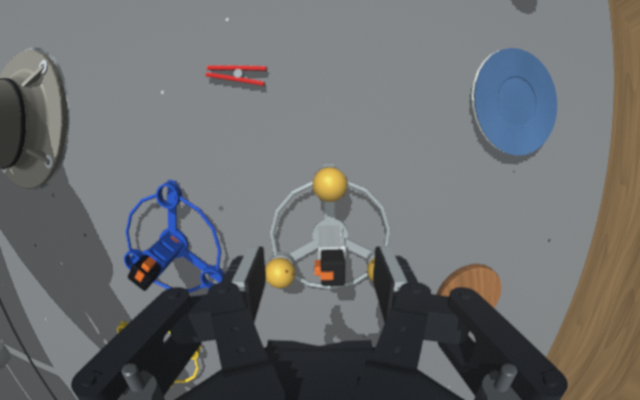

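The wrist view shows all three potatoes seated at (329,184), (279,273) and (373,270), with the knob at about (330,267). Next I move above the knob.

```bash
python3 - <<'E'
from h import *
f=cv2.imread("pics/w6.png");m=np.load("w6.npy",allow_pickle=True).item()
k,s=knob(f,(310,247,350,290));print(k,s,wplane(m,*k,.1))
h=cv2.inRange(cv2.cvtColor(f[247:290,305:350],cv2.COLOR_BGR2HSV),(3,150,90),(17,255,255));p=cv2.findNonZero(h)[:,0]+[305,247];print(p.min(0),p.max(0))
E
python3 -m crank '[[0.012,-0.08,-0.05,0.04,1],[0.012,-0.08,-0.1,0,1],[0.012,-0.08,-0.1,0,1],[0.012,-0.08,-0.1,0,1],[0.013,-0.073,-0.1,0,1],[0,0,0,0,1],[0,0,0,0,1],[0,0,0,0,1]]'
python3 - <<'E'
from h import *
o=r.get_obs();print(o["tcp_pos"],o["orientation"])
s=r.grab_frame("side")
m=r.camera_model("wrist");f=r.grab_frame("wrist");cv2.imwrite("pics/k.png",np.hstack([f[150:350,200:440],cv2.resize(s[140:240,255:375],(480,400))[:200]]) )
cv2.imwrite("pics/k.png",np.hstack([cv2.resize(f[170:370,220:420],(400,400)),cv2.resize(s[140:240,265:365],(400,400))]));np.save("k.npy",m,allow_pickle=True)
E
```

```text
[335.99152542 274.26694915] [323 263  21  22 236] [ 0.50823921 -0.18834658  0.1       ]
[315 261] [333 280]
clock: 18.35
tcp_pos: [0.5055, -0.1841, 0.1318]
orientation: [-2.185, -2.257, -0.0]
contact_force: [0.6, 0.4, 0.9]
grip_width: 0.0854
gripper_force: 0.0
[ 0.50554441 -0.18406366  0.13177111] [-2.18472668e+00 -2.25688578e+00 -4.17916260e-04]
```

View pics/k.png

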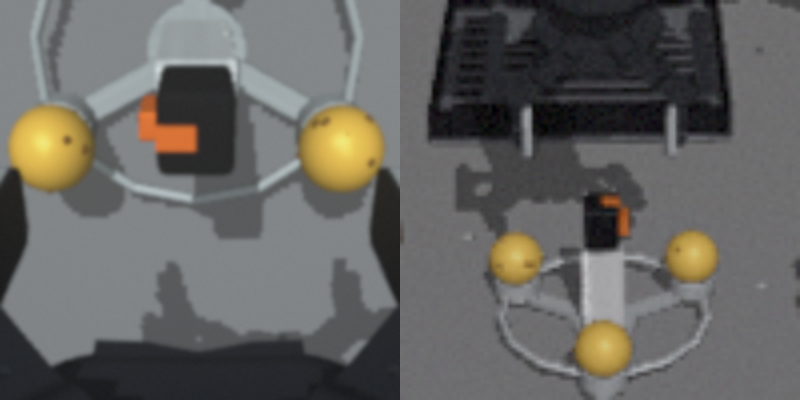

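The crop shows the knob centred between the open fingers, with its top face at wrist pixel ~(318,243) and the button on the left. The potatoes sit either side.

```bash
python3 - <<'E'
from h import *
m=np.load("k.npy",allow_pickle=True).item()
for u,v in((318.2,243),(298.5,243),(338,243)):print(wplane(m,u,v,.106))
E
python3 -m crank '[[-0.002,-0.005,-0.1,0,1],[0,0,-0.1,0,1],[0,0,-0.06,0,1],[0,0,-0.025,0,1],[0,0,0,0,1],[0,0,0,0,1],[0,0,0,0,1]]' 40
```

```text
[ 0.50536823 -0.18841902  0.106     ]
[ 0.49356671 -0.18884424  0.106     ]
[ 0.51722903 -0.18806598  0.106     ]
clock: 19.03
tcp_pos: [0.5062, -0.1854, 0.0755]
orientation: [2.183, 2.257, 0.001]
contact_force: [-0.7, -0.3, 0.4]
grip_width: 0.0851
gripper_force: 0.0
```

```bash
python3 -m crank '[[-0.003,-0.005,-0.005,0,0.2],[0,0,0,0,-0.2],[0,0,0,0,-0.3],[0,0,0,0,-0.4],[0,0,0,0,-0.6],[0,0,0,0,-0.8],[0,0,0,0,-0.8],[0,0,0,0,-0.8]]' 40
```

```text
clock: 19.7
tcp_pos: [0.5051, -0.1865, 0.0738]
orientation: [2.183, 2.258, 0.0]
contact_force: [-0.9, -0.5, 4.0]
grip_width: 0.0235
gripper_force: 44.6
```

```bash
python3 -m crank '[[0,0,0.02,0,-0.8],[0,0,0.03,0,-0.8],[0,0,0.03,0,-0.8],[0,0,0.03,0,-0.8],[0,0,0.03,0,-0.8],[0,0,0.03,0,-0.8],[0,0,0.03,0,-0.8],[0,0,0,0,-0.8]]' 40
python3 -m crank '[[0,0,0,0,-0.8],[0,0,0,0,-0.8]]'
```

```text
clock: 20.37
tcp_pos: [0.5049, -0.1863, 0.1147]
orientation: [2.184, 2.257, 0.0]
contact_force: [-2.1, 0.4, 1.0]
grip_width: 0.0233
gripper_force: 44.1
clock: 20.53
tcp_pos: [0.5048, -0.1863, 0.1136]
orientation: [2.184, 2.258, 0.0]
contact_force: [-1.4, 0.7, 0.6]
grip_width: 0.0239
gripper_force: 44.1
```

```bash
python3 -m crank '[[0,0,0.015,0,-0.8],[0,0,0.015,0,-0.8],[0,0,0.015,0,-0.8],[0,0,0.015,0,-0.8],[0,0,0.015,0,-0.8],[0,0,0,0,-0.8],[0,0,0,0,-0.8]]'
python3 -m crank '[[0,0,0.02,0,-0.8],[0,0,0.03,0,-0.8],[0,0,0.04,0,-0.8],[0,0,0.04,0,-0.8],[0,0,0.03,0,-0.8],[0,0,0,0,-0.8],[0,0,0,0,-0.8],[0,0,0,0,-0.8]]'
python3 - <<'E'
from h import *
s=r.grab_frame("side");t=r.grab_frame("top")
o=r.get_obs();print(o["moment"],o["contact_force"])
cv2.imwrite("pics/l.png",np.hstack([cv2.resize(s[80:260,250:390],(467,600)),cv2.resize(t[150:250,275:380],(315,300)).repeat(2,0)]))
E
```

```text
clock: 21.12
tcp_pos: [0.5044, -0.1863, 0.1283]
orientation: [-2.184, -2.257, 0.0]
contact_force: [0.5, 0.2, -6.8]
grip_width: 0.0234
gripper_force: 43.2
clock: 21.78
tcp_pos: [0.5045, -0.1863, 0.1604]
orientation: [-2.184, -2.258, 0.0]
contact_force: [-0.4, -0.2, -6.1]
grip_width: 0.0233
gripper_force: 43.2
[-0.06491824  0.01719092  0.01560629] [-0.44753744  0.19587718 -7.33931298]
```

View pics/l.png

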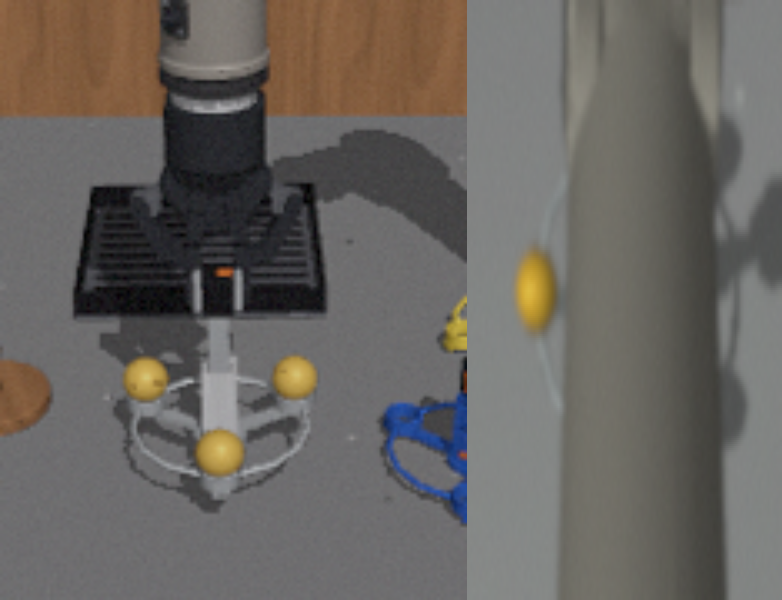

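The handle is fully out (load came on at 54 mm of rise). The rack hangs level, about 36 mm up, with all three potatoes in it. I lift the remaining ~64 mm.

```bash
python3 -m crank '[[0,0,0.03,0,-0.8],[0,0,0.05,0,-0.8],[0,0,0.06,0,-0.8],[0,0,0.06,0,-0.8],[0,0,0.06,0,-0.8],[0,0,0.04,0,-0.8],[0,0,0.02,0,-0.8],[0,0,0,0,-0.8]]'
python3 -m crank '[[0,0,0,0,-0.8],[0,0,0,0,-0.8],[0,0,0,0,-0.8],[0,0,0,0,-0.8],[0,0,0,0,-0.8],[0,0,0,0,-0.8],[0,0,0,0,-0.8],[0,0,0,0,-0.8]]'
python3 - <<'E'
from h import *
s=r.grab_frame("side");cv2.imwrite("pics/m.png",cv2.resize(s[60:260,240:400],(480,600)))
print(r.get_obs()["contact_force"],np.abs(r.get_obs()["qvel"]).max())
E
```

```text
clock: 22.55
tcp_pos: [0.5054, -0.1865, 0.226]
orientation: [2.183, 2.256, 0.001]
contact_force: [0.7, -0.7, -6.8]
grip_width: 0.0232
gripper_force: 43.2
clock: 23.22
tcp_pos: [0.5048, -0.1863, 0.2244]
orientation: [-2.184, -2.258, -0.0]
contact_force: [-0.1, 0.4, -6.5]
grip_width: 0.0231
gripper_force: 43.2
[-0.19222401  0.15301786 -5.94097643] 0.0021296389573584014
```

View pics/m.png

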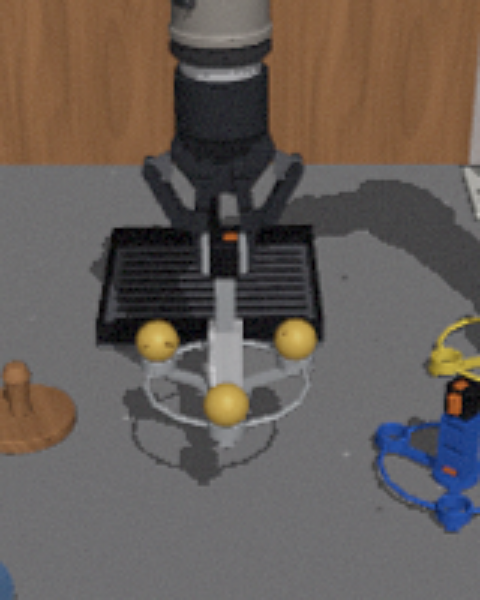

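The rack hangs level about 100 mm up, with the handle extended and the potatoes at crop pixels (157,340), (295,340) and (227,404). Handing in.

```bash
python3 -c "
from bench import r;print(r.hand_in())"
```

```text
the job is handed in; nothing more can be done
None
```

The job is handed in: both potatoes are in the empty wells, the button is squeezed in, the handle is pulled out to its second stop, and the loaded rack is held level and at rest about 10 cm above the counter.

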